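# Spin the yard caddy's empty slot to the front

### The arm

A 6-joint arm with a two-finger parallel gripper is mounted at the origin on the work surface. World frame = base frame: x ahead of the robot, y to its left, z up, the work surface at z = 0. Lengths are in mm, angles in degrees, forces in N, time in s.
With the tool pointing down it reaches from about 300 to 825 mm from the base axis. Payload 5.4 kg.
Tool frame: the origin (TCP) lies midway between the tips of the shut fingers; the grasp point (between the pads) lies 19 mm behind it; z points along the fingers, y is the direction in which the jaws open and shut (so a half turn about z gives the same grasp; the last joint's range is limited). The gripper opens to 92 mm and grips with 3 to 60 N. Pads are 20 mm wide; open, the fingers measure 128 mm over their backs; the gripper's body (75 mm by 189 mm) begins 69 mm behind the grasp point.
Start: joints at [65.082, 9.076, 91.501, -0, 79.423, -12.038], TCP at [128.186, 560.513, 214.601] pointing down, gripper open.
Joint ranges: [-166.64, 166.64], [-54.1, 131.32], [10.49, 154.53], [-73.88, 253.88], [9.74, 151.15], [-171.62, 171.62]. Speed limits (degrees/s): [147.25, 147.25, 180, 180, 180, 180].

### API

Orientations are given as [roll, pitch, yaw] about the fixed x, y, z axes, in that order (R = Rz(yaw) Ry(pitch) Rx(roll)).
In Python, from station import read_state, optics, workorder gives the robot as it stands.
- The arm moves only by the tool arm_command, never from a script. Its argument "increments" is a list of rows, each a list of 3 entries, a list of its own where there are three numbers: the shift along the world's x, y, z in cm, then the turn about the world's z in degrees, then the closure in counts, from 0 (fully open) to 255 (shut). A call has 1 to 20 rows; each row shifts and turns the commanded pose from where the row before left it; what a row does not reach is not made up. A row lasts 1/12 s, in which the tool goes at most 41.7 mm and 7.16 degrees, less where a joint would pass 70% of its speed; a pose out of reach is approached as far as the arm can. A call is refused whole if a number of a shift passes 4.17 or a number of a turn 7.16, either way. A call with a gripper value outside its range is refused whole. The fingers move at their own pace and stop on an object; "force" is the grip in N (left out, the last holds). Time passes only in rows, so rows that do not move let the fingers close. It gives the time, the measured TCP pose, the force and the opening at its end, in the units of the state.
- read_state(): the state, without advancing time (a new reading comes with each control period).
- optics.grab_frame(name): name is "scene" or "top" or "wrist"; returns a dict with "img" (420x560x3 uint8, red, green, blue), "fx", "fy", "cx", "cy" (pixels), "rvec" (rotation vector, rad) and "tvec" (3), from world to camera coordinates, as OpenCV has them. Camera axes: x right, y down, z forward; pixel columns grow to the right and rows downward; lengths in mm; the calibration is good to about 2 mm. A picture is of the moment at which its call begins. There is no depth.
- workorder.hand_in(): hands the job in, once; it reports no verdict.
The state is a dict: "time": time; "joint_pos": joint angles; "qd": joint speeds; "joint_efforts": joint torques, N m; "tcp_pos": TCP position; "orientation": TCP orientation; "contact_force": force on the tool from outside, world axes, zero at the start; "ft_torque": the same for the moment, N m; "opening": opening from 0.0 (shut) to 1.0 (fully open).
Only numpy, scipy, OpenCV 4.12 (cv2) and the standard library are available. Lean on these libraries where they do the work, as an engineer would, in place of code of your own. Each camera call takes 0.05 s, during which the arm holds its last target.

### The job

The scrub pad is to be put away next: with the fingertips, gently push the turntable caddy round by the studs at its rim until the middle of its empty slot lines up with the pointed tongue of its foot, then let go and leave it standing still. Do not pinch or grip any part of the caddy, do not spin it fast, and leave the mug, the scrub pad, the tray and the peg basket where they are.

Things in the scene. Friction and masses are not known exactly. Their poses are not given: they have to be found in the camera images.
- caddy: turning part of the caddy: round white deck 300 mm across, 12 mm thick, top 34 mm above the slab. Turns either way without stops about the vertical axis through its origin (at the deck's underside, 22 mm up). About 0.2 N m of friction stops it when not pushed. Five equal sectors: four with a compartment, one the empty slot, towards its -x axis. A 52 mm hub, 40 mm high, at the centre
- slot_mark (a point): point on the rim of the deck's top, 150 mm from the axis, in the middle of the empty slot (bare deck with low ribs); turns with the deck. The other sectors carry fixed open compartments 62 mm radially, 52 mm across, reaching out to 107 mm from the axis and up to 84 mm above the slab
- front_mark (a point): fixed point 150 mm from the axis, 34 mm above the slab, straight above the tongue of the caddy's foot: a flat black plastic pointer, 44 mm wide, 8 mm high, lying on the slab and showing 57 mm beyond the deck's rim. Its tip marks the front, on the robot's side (up to 45 degrees either way). Foot and tongue are fixed
- stud0 (a point): upright round finger stud on the deck, 14 mm thick, 30 mm high (from 34 to 64 mm above the slab), 135 mm from the axis; the point is at its top centre. One of the two studs beside the empty slot.
- stud1 (a point): upright round finger stud on the deck, 14 mm thick, 30 mm high (from 34 to 64 mm above the slab), 135 mm from the axis; the point is at its top centre. It stands between two compartments.
- stud2 (a point): upright round finger stud on the deck, 14 mm thick, 30 mm high (from 34 to 64 mm above the slab), 135 mm from the axis; the point is at its top centre. It stands between two compartments.
- stud3 (a point): upright round finger stud on the deck, 14 mm thick, 30 mm high (from 34 to 64 mm above the slab), 135 mm from the axis; the point is at its top centre. It stands between two compartments.
- stud4 (a point): upright round finger stud on the deck, 14 mm thick, 30 mm high (from 34 to 64 mm above the slab), 135 mm from the axis; the point is at its top centre. One of the two studs beside the empty slot.
- mug: bystander: heavy white ceramic mug, 84 mm across, 95 mm high, with a handle reaching about 35 mm out; origin at the centre of its underside
- pad: bystander: round hard silicone scrub pad, 90 mm across, 22 mm high, lying loose; origin at the centre of its underside
- tray: bystander: round aluminium tray, 220 mm across, 18 mm high; origin at the centre of its underside
- basket: bystander: yellow plastic basket of clothes pegs, 180 by 130 mm, 90 mm high; origin at the centre of its underside

How it is judged:
By the outcome, as a careful person would: the job done as asked, in the order asked, and still so for the second after the job is handed in, with the robot touching nothing.
It also fails if it takes over 69 s, if anything falls off the work surface, if the arm or the gripper's body presses on something with over 40 N, if the wrist force passes 120 N, or if a joint passes its speed limit or range.

## Working session

There is one attempt and no reset: what is moved stays moved. The work goes in short steps, Python scripts to look and compute and a tool call to move; the robot and the scene stay as the last step left them, time stands still between calls to the robot, and variables do not carry over. Pictures are saved under pics/ and viewed, and the job is handed in when it is done.

Besides the shell and the picture viewer there is one more tool, called after "Request:" by a JSON object that holds its "api" and its "payload". arm_command: Moves the arm, as the interface text tells. Its arguments: {"type":"object","properties":{"increments":{"type":"array","items":{"type":"array"}},"force":{"type":"number"}},"required":["increments"]}

```bash
mkdir -p pics; cat > h.py <<'E'
import numpy as np,cv2
from station import read_state, optics, workorder
def grab(n,fn=None):
    f=optics.grab_frame(n)
    if fn: cv2.imwrite('pics/'+fn,f['img'][:,:,::-1])
    return f
def K(f): return np.array([[f['fx'],0,f['cx']],[0,f['fy'],f['cy']],[0,0,1.]])
def ray(f,uv,z):
    R=cv2.Rodrigues(np.array(f['rvec'],float))[0];t=np.array(f['tvec'],float).ravel()
    c=-R.T@t;out=[]
    for u,v in uv:
        d=R.T@np.array([(u-f['cx'])/f['fx'],(v-f['cy'])/f['fy'],1]);out.append(c+d*(z-c[2])/d[2])
    return np.array(out)
def proj(f,P):
    return cv2.projectPoints(np.array(P,float).reshape(-1,3),np.array(f['rvec'],float),np.array(f['tvec'],float),K(f),None)[0].reshape(-1,2)
E
python3 - <<'E'
from h import *
import pickle
d={n:grab(n,n+'0.png') for n in('scene','top')}
pickle.dump(d,open('f0.pkl','wb'));print(read_state())
E
```

```text
{'time': 0.1, 'joint_pos': array([ 6.50828573e+01,  9.10970119e+00,  9.15631054e+01,  2.70058474e-04,
        7.94216508e+01, -1.20388603e+01]), 'qd': array([-0.05591581, -0.00828345, -0.12603937,  0.00193782,  0.06140695,
        0.0376583 ]), 'joint_efforts': array([ 1.14096904e-04, -3.86501205e+01, -3.22961247e+01,  7.03113573e-02,
        3.38295428e-02, -4.73555463e-05]), 'tcp_pos': array([127.9505871 , 560.02412284, 213.72707007]), 'orientation': array([-1.79907675e+02, -1.99609870e-02,  1.67121652e+02]), 'contact_force': array([ 0.5241432 , -0.58644855, -0.13030449]), 'ft_torque': array([0.00709623, 0.0270213 , 0.01052723]), 'opening': 1.0001036878021206}
```

View pics/scene0.png

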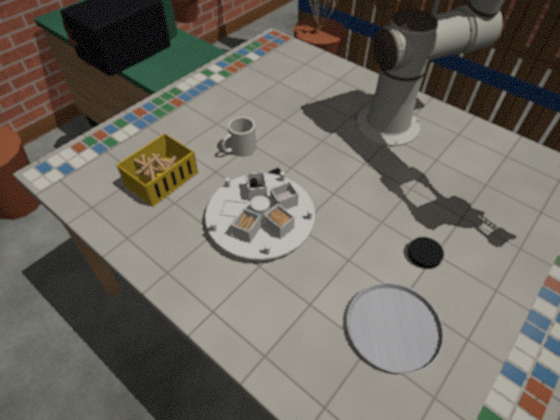

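View pics/top0.png

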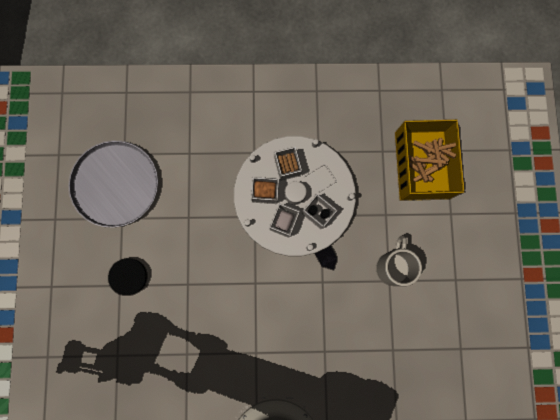

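```bash
python3 - <<'E'
from h import *
import pickle
d=pickle.load(open('f0.pkl','rb'))
im=d['top']['img'][125:280,220:375,::-1]
cv2.imwrite('pics/c1.png',cv2.resize(im,None,fx=3.87,fy=3.87,interpolation=cv2.INTER_CUBIC))
im=d['scene']['img'][100:270,180:340,::-1]
cv2.imwrite('pics/c2.png',cv2.resize(im,None,fx=3.5,fy=3.5,interpolation=cv2.INTER_CUBIC))
f=d['top'];print(ray(f,[(403,268)],0),ray(f,[(295.5,196)],34))
E
```

```text
[[ 408.09770251 -322.71310345    0.        ]] [[586.18351097 -58.86194154  34.        ]]
```

View pics/c1.png

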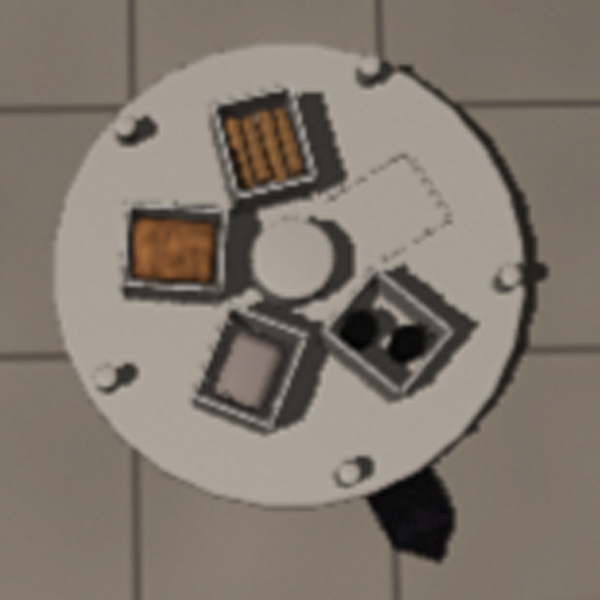

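View pics/c2.png

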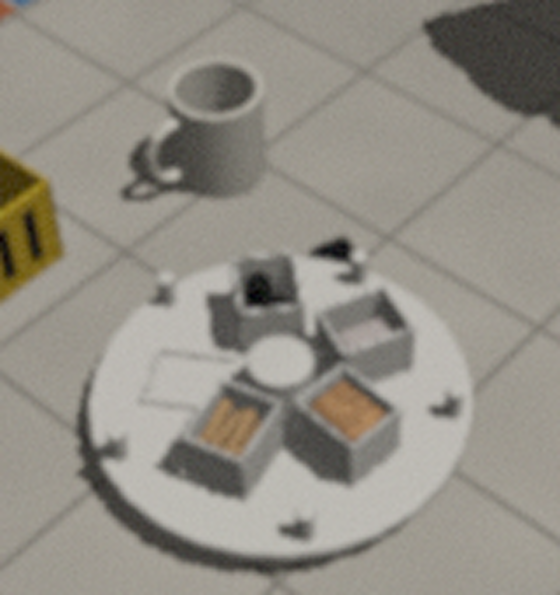

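```bash
python3 - <<'E'
from h import *
import pickle
from scipy.optimize import least_squares
d=pickle.load(open('f0.pkl','rb'))
T=d['top'];S=d['scene']
tp=np.array([(372,67),(510,275),(349,471),(110,377),(131,129)])/3.87+[220,125]-0.4
P=ray(T,tp,62);print(P.round(1))
def mod(p): 
    a=p[2]+np.arange(5)*-2*np.pi/5
    return np.c_[p[0]+135*np.cos(a),p[1]+135*np.sin(a)]
r=least_squares(lambda p:(mod(p)-P[:,:2]).ravel(),[586,-59,-.4]);print(r.x,np.degrees(r.x[2]),r.fun.round(1))
C=r.x[:2]
# rim fit in top
tip=ray(T,np.array([(441,560)])/3.87+[220,125]-.4,8)[0]
print(tip,np.linalg.norm(tip[:2]-C),np.degrees(np.arctan2(*(tip[:2]-C)[::-1])))
sl=ray(T,np.array([(409,153),(452,217),(327,202),(378,268)])/3.87+[220,125]-.4,34)[:,:2]-C
print(sl, np.degrees(np.arctan2(sl[:,1],sl[:,0])))
a=np.linspace(0,2*np.pi,73)
for f,n,o,w in((T,'t',(220,125),(375,280)),(S,'s',(180,100),(340,270))):
    k=3.8
    im=cv2.resize(f['img'][o[1]:w[1],o[0]:w[0],::-1],None,fx=k,fy=k,interpolation=cv2.INTER_CUBIC)
    def dr(p,c):
        for q in proj(f,p): cv2.circle(im,tuple(((q-o+.5)*k).round().astype(int)),2,c,-1)
    dr(np.c_[C[0]+150*np.cos(a),C[1]+150*np.sin(a),0*a+34],(0,0,255))
    dr(np.c_[mod(r.x),[64]*5],(0,255,0)); dr([[*tip]],(255,0,0)); dr([[*C,62],[*C,74]],(255,0,255))
    cv2.imwrite(f'pics/o_{n}.png',im)
E
```

```text
[[ 714.1 -109.4   62. ]
 [ 580.  -191.    62. ]
 [ 460.4  -88.    62. ]
 [ 520.    56.5   62. ]
 [ 675.7   42.3   62. ]]
[ 5.90038012e+02 -5.79376383e+01 -3.93802147e-01] -22.563200984833024 [ 0.6 -0.3 -0.7 -1.5 -1.6 -1.3 -0.4  0.7  2.1  2.3]
[ 407.42930804 -149.51481776    8.        ] 204.28489568536878 -153.366507315956
[[  75.35819307  -76.52420556]
 [  33.19076243 -102.6020948 ]
 [  43.94950372  -23.19874672]
 [   0.79348918  -54.44930998]] [-45.43985533 -72.07411897 -27.827334   -89.16508835]
```

View pics/o_t.png

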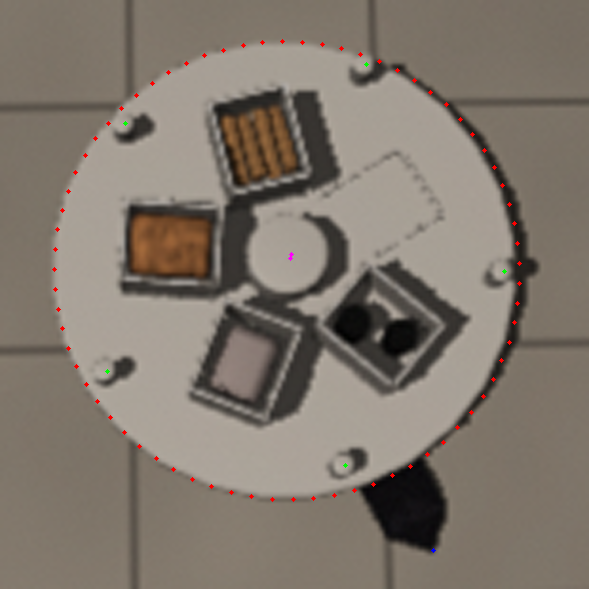

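View pics/o_s.png

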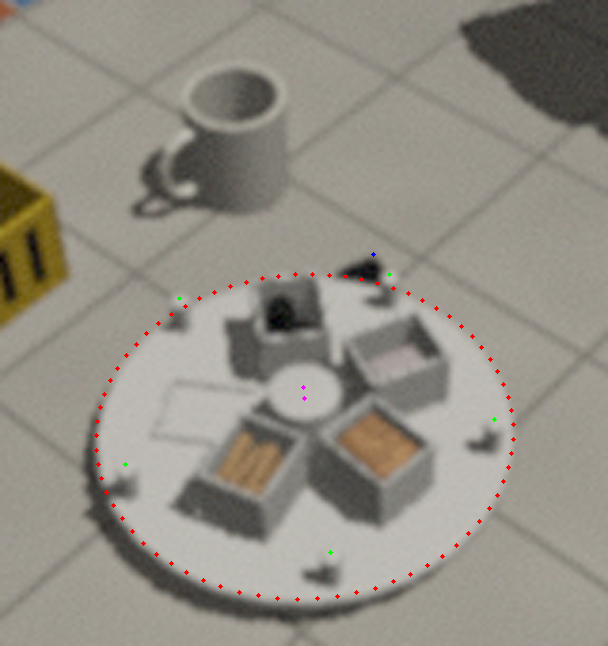

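Request:
{"api": "arm_command", "payload": {"increments": [[[1.0, -1.5, 0], -2.5, 255], [[1.8, -2.7, 0], -2.5, 255], [[1.8, -2.7, 0], -2.5, 255], [[1.8, -2.7, 0], -2.5, 255], [[1.8, -2.7, 0], -2.5, 255], [[1.8, -2.7, 0], -2.5, 255], [[1.8, -2.7, 0], -2.5, 255], [[1.8, -2.7, 0], -2.5, 255], [[1.8, -2.7, 0], -2.5, 255], [[1.8, -2.7, 0], -2.5, 255], [[1.8, -2.7, 0], -2.5, 255], [[1.8, -2.7, 0], -2.5, 255], [[1.8, -2.7, 0], -2.5, 255], [[1.8, -2.7, 0], -2.5, 255], [[1.8, -2.7, 0], -2.5, 255], [[1.8, -2.7, 0], -2.5, 255], [[1.8, -2.7, 0], -2.5, 255], [[1.8, -2.7, 0], -2.5, 255], [[1.8, -2.7, 0], 0, 255], [[1.0, -1.5, 0], 0, 255]], "force": 20}}

```text
time: 1.77
tcp_pos: [473.3, 41.8, 214.2]
orientation: [-180.0, 0.0, 122.0]
contact_force: [-0.2, 0.3, -0.2]
opening: 0.007
```

```bash
python3 - <<'E'
from h import *
import pickle
f=grab('wrist','w1.png');pickle.dump(f,open('w1.pkl','wb'))
s=read_state();print(s['time'],s['tcp_pos'],s['orientation'],s['opening'])
E
```

```text
1.8167 [474.19261418  40.26969561 214.23199004] [-1.79963531e+02  1.06196072e-01  1.21904596e+02] 0.003958427731916141
```

View pics/w1.png

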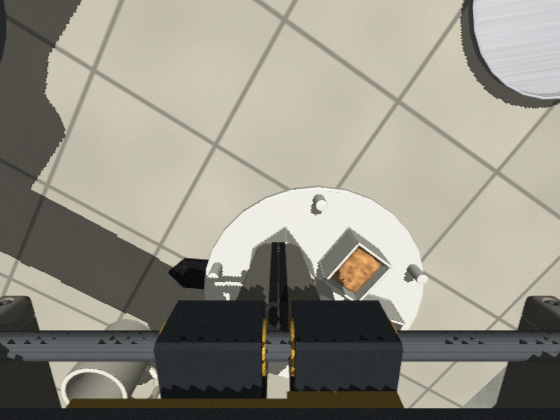

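```bash
python3 - <<'E'
from h import *
import pickle
f=pickle.load(open('w1.pkl','rb'))
o=(150,180);im=f['img'][180:300,150:300,::-1]
k=5
im=cv2.resize(im,None,fx=k,fy=k,interpolation=cv2.INTER_CUBIC)
C=np.array([590,-58.])
def dr(p,c):
    for q in proj(f,p): cv2.circle(im,tuple(((q-o+.5)*k).round().astype(int)),2,c,-1)
a=np.linspace(0,2*np.pi,145)
dr(np.c_[C[0]+150*np.cos(a),C[1]+150*np.sin(a),0*a+34],(0,0,255))
b=np.radians(-22.56-72*np.arange(5));dr(np.c_[C[0]+135*np.cos(b),C[1]+135*np.sin(b),0*b+64],(0,255,0))
for an,c in((-152,(255,0,0)),(-155,(255,255,0))):
    an=np.radians(an);u=np.array([np.cos(an),np.sin(an)]);v=np.array([-u[1],u[0]])
    L=[C+u*r+v*w for r in range(150,190,3) for w in(-22,22)]+[C+u*207]
    L=np.array(L);dr(np.c_[L,0*L[:,0]+8],c)
cv2.imwrite('pics/c3.png',im)
E
```

```text
(no output)
```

View pics/c3.png

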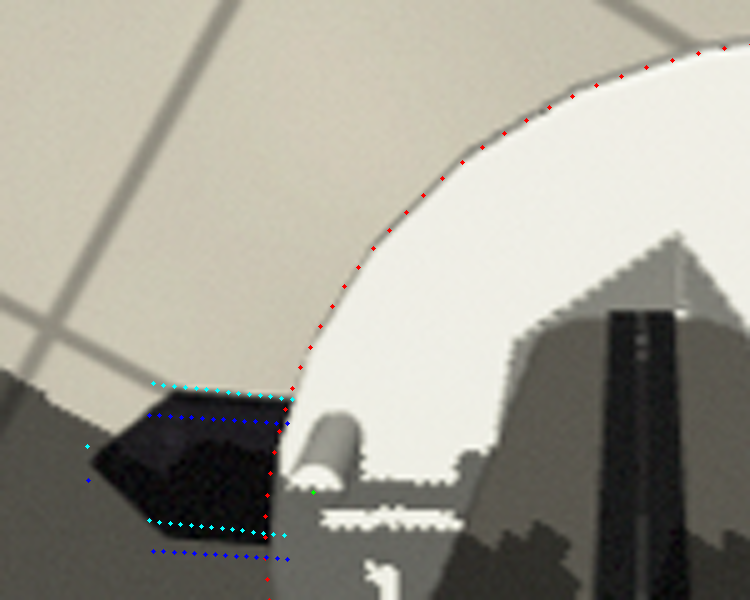

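Request:
{"api": "arm_command", "payload": {"increments": [[[0.7, -0.4, -0.5], 0, 255], [[0.6, -0.4, -1.5], 0, 255], [[0, 0, -2], 0, 255], [[0, 0, -2], 0, 255], [[0, 0, -2], 0, 255], [[0, 0, -1], 0, 255], [[0, 0, 0], 0, 255], [[0, 0, 0], 0, 255], [[0, 0, 0], 0, 255]]}}

```text
time: 2.57
tcp_pos: [485.9, 36.7, 125.8]
orientation: [179.9, 0.1, 122.2]
contact_force: [0.0, -0.2, 0.0]
opening: 0.001
```

```bash
python3 - <<'E'
from h import *
import pickle
f=grab('wrist','w2.png');f=grab('top','t2.png');
cv2.imwrite('pics/t2c.png',cv2.resize(f['img'][125:280,220:375,::-1],None,fx=3.87,fy=3.87,interpolation=cv2.INTER_CUBIC))
E
```

```text
(no output)
```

View pics/w2.png

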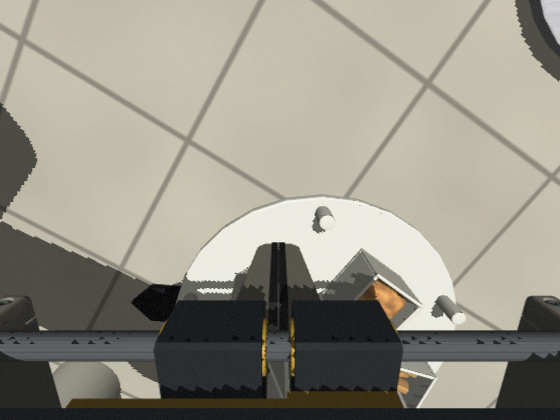

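View pics/t2c.png

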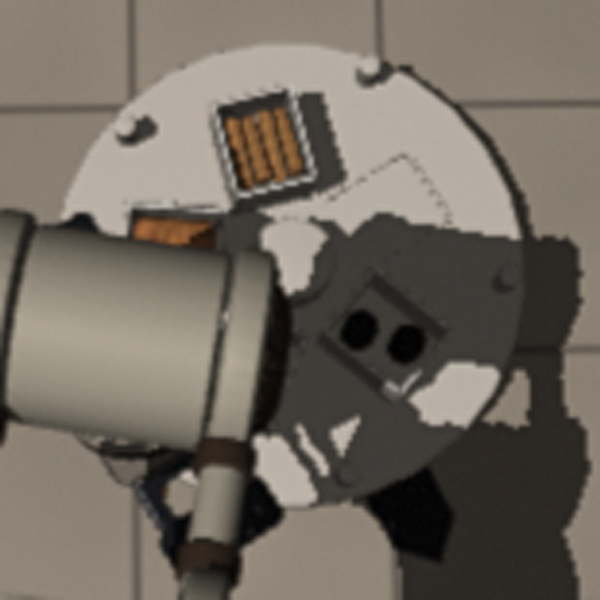

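Request:
{"api": "arm_command", "payload": {"increments": [[[0, 0, -1.0], 0, 255], [[0, 0, -2], 0, 255], [[0, 0, -2], 0, 255], [[0, 0, -2], 0, 255], [[0, 0, -1], 0, 255], [[0, 0, 0], 0, 255], [[0, 0, 0], 0, 255], [[0.3, 0.2, 0], 0, 255], [[0.3, 0.2, 0], 0, 255], [[0.3, 0.2, 0], 0, 255], [[0.2, 0.1, 0], 0, 255], [[0, 0, 0], 0, 255], [[0, 0, 0], 0, 255]]}}

```text
time: 3.75
tcp_pos: [496.5, 43.6, 44.8]
orientation: [180.0, 0.0, 122.1]
contact_force: [-0.0, -1.1, -0.5]
opening: 0.005
```

```bash
python3 - <<'E'
from h import *
s=read_state();print(s['time'],s['tcp_pos'],s['orientation'],s['contact_force'])
C=np.array([590,-58.]);p=s['tcp_pos'][:2]-C;print(np.hypot(*p),np.degrees(np.arctan2(p[1],p[0])))
# increments: rotate by -2 deg per row from here
q0=p;out=[]
acc=np.zeros(2)
for i in range(1,48):
    a=np.radians(-2*i);R=np.array([[np.cos(a),-np.sin(a)],[np.sin(a),np.cos(a)]])
    t=(R@p-p)/10;inc=np.round(t-acc,2);acc+=inc;out.append([[*inc.tolist(),0],-2,255])
for k in range(0,47,16):print(out[k:k+16])
E
```

```text
3.75 [496.46024719  43.61025769  44.82215138] [1.79987573e+02 1.62480639e-02 1.22142893e+02] [-0.03889946 -1.11757489 -0.49551251]
138.1098469511464 132.63186010279037
[[[0.36, 0.32, 0], -2, 255], [[0.37, 0.31, 0], -2, 255], [[0.38, 0.29, 0], -2, 255], [[0.4, 0.28, 0], -2, 255], [[0.4, 0.27, 0], -2, 255], [[0.41, 0.25, 0], -2, 255], [[0.42, 0.24, 0], -2, 255], [[0.42, 0.22, 0], -2, 255], [[0.44, 0.21, 0], -2, 255], [[0.44, 0.2, 0], -2, 255], [[0.45, 0.17, 0], -2, 255], [[0.45, 0.17, 0], -2, 255], [[0.46, 0.14, 0], -2, 255], [[0.47, 0.13, 0], -2, 255], [[0.46, 0.12, 0], -2, 255], [[0.48, 0.09, 0], -2, 255]]
[[[0.47, 0.08, 0], -2, 255], [[0.48, 0.07, 0], -2, 255], [[0.48, 0.04, 0], -2, 255], [[0.48, 0.04, 0], -2, 255], [[0.48, 0.01, 0], -2, 255], [[0.48, -0.0, 0], -2, 255], [[0.49, -0.02, 0], -2, 255], [[0.48, -0.04, 0], -2, 255], [[0.48, -0.05, 0], -2, 255], [[0.47, -0.07, 0], -2, 255], [[0.48, -0.09, 0], -2, 255], [[0.47, -0.1, 0], -2, 255], [[0.46, -0.12, 0], -2, 255], [[0.47, -0.14, 0], -2, 255], [[0.45, -0.15, 0], -2, 255], [[0.46, -0.17, 0], -2, 255]]
[[[0.44, -0.18, 0], -2, 255], [[0.44, -0.2, 0], -2, 255], [[0.43, -0.22, 0], -2, 255], [[0.43, -0.22, 0], -2, 255], [[0.41, -0.25, 0], -2, 255], [[0.41, -0.26, 0], -2, 255], [[0.4, -0.27, 0], -2, 255], [[0.39, -0.28, 0], -2, 255], [[0.37, -0.3, 0], -2, 255], [[0.37, -0.32, 0], -2, 255], [[0.36, -0.32, 0], -2, 255], [[0.34, -0.34, 0], -2, 255], [[0.34, -0.35, 0], -2, 255], [[0.32, -0.36, 0], -2, 255], [[0.3, -0.37, 0], -2, 255]]
```

Request:
{"api": "arm_command", "payload": {"increments": [[[0.18, 0.16, 0], -1, 255], [[0.18, 0.16, 0], -1, 255], [[0.18, 0.16, 0], -1, 255], [[0.19, 0.15, 0], -1, 255], [[0.38, 0.29, 0], -2, 255], [[0.4, 0.28, 0], -2, 255], [[0.4, 0.27, 0], -2, 255], [[0.41, 0.25, 0], -2, 255], [[0.42, 0.24, 0], -2, 255], [[0.42, 0.22, 0], -2, 255], [[0.44, 0.21, 0], -2, 255], [[0.44, 0.2, 0], -2, 255], [[0.45, 0.17, 0], -2, 255], [[0.45, 0.17, 0], -2, 255]]}}

```text
time: 4.92
tcp_pos: [545.2, 73.3, 44.4]
orientation: [-179.9, -0.0, 98.0]
contact_force: [-1.8, 0.3, 0.7]
opening: 0.004
```

```bash
python3 - <<'E'
from h import *
s=read_state();print(s['time'],s['tcp_pos'],s['orientation'],s['contact_force'])
f=grab('wrist','w3.png');f=grab('top','t3.png');
cv2.imwrite('pics/t3c.png',cv2.resize(f['img'][125:280,220:375,::-1],None,fx=3.87,fy=3.87,interpolation=cv2.INTER_CUBIC))
C=np.array([590,-58.]);p=s['tcp_pos'][:2]-C;print(np.hypot(*p),np.degrees(np.arctan2(p[1],p[0])))
E
```

```text
4.9167 [545.23251257  73.3222375   44.35564861] [-1.79912873e+02 -3.87173449e-02  9.79757721e+01] [-1.75575378  0.33548889  0.7170765 ]
138.74313674594362 108.82414044819541
```

View pics/w3.png

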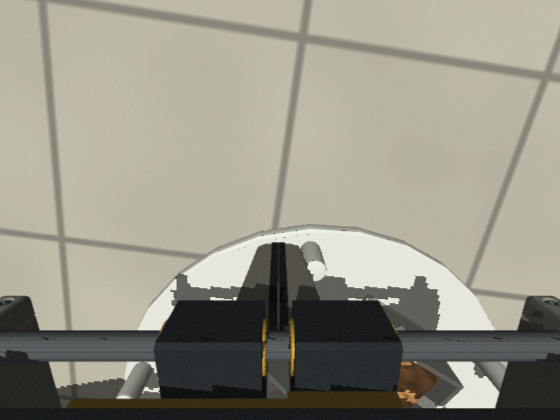

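View pics/t3c.png

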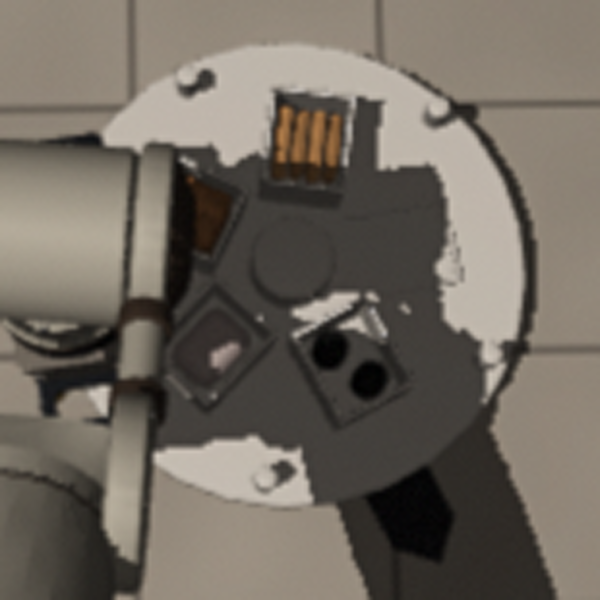

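Request:
{"api": "arm_command", "payload": {"increments": [[[0.46, 0.14, 0], -2, 255], [[0.47, 0.13, 0], -2, 255], [[0.46, 0.12, 0], -2, 255], [[0.48, 0.09, 0], -2, 255], [[0.47, 0.08, 0], -2, 255], [[0.48, 0.07, 0], -2, 255], [[0.48, 0.04, 0], -2, 255], [[0.48, 0.04, 0], -2, 255], [[0.48, 0.01, 0], -2, 255], [[0.48, 0, 0], -2, 255], [[0.49, -0.02, 0], -2, 255], [[0.48, -0.04, 0], -2, 255], [[0.48, -0.05, 0], -2, 255], [[0.47, -0.07, 0], -2, 255], [[0.48, -0.09, 0], -2, 255], [[0.47, -0.1, 0], -2, 255], [[0.46, -0.12, 0], -2, 255], [[0.47, -0.14, 0], -2, 255], [[0.45, -0.15, 0], -2, 255], [[0.46, -0.17, 0], -2, 255]]}}

```text
time: 6.68
tcp_pos: [639.8, 71.1, 44.3]
orientation: [-179.9, -0.0, 58.1]
contact_force: [-0.8, 2.7, 0.7]
opening: 0.003
```

Request:
{"api": "arm_command", "payload": {"increments": [[[0.44, -0.18, 0], -2, 255], [[0.44, -0.2, 0], -2, 255], [[0.43, -0.22, 0], -2, 255], [[0.43, -0.22, 0], -2, 255], [[0.41, -0.25, 0], -2, 255], [[0.41, -0.26, 0], -2, 255], [[0.4, -0.27, 0], -2, 255], [[0.39, -0.28, 0], -2, 255], [[0.37, -0.3, 0], -2, 255], [[0.37, -0.32, 0], -2, 255], [[0.18, -0.16, 0], -1, 255], [[0.09, -0.08, 0], -0.5, 255], [[0, 0, 0], 0, 255]]}}

```text
time: 7.77
tcp_pos: [683.6, 43.1, 44.4]
orientation: [-180.0, 0.0, 36.6]
contact_force: [0.4, 0.2, 0.1]
opening: 0.007
```

```bash
python3 - <<'E'
from h import *
s=read_state();print(s['time'],s['tcp_pos'],s['orientation'],s['contact_force'],s['joint_pos'])
f=grab('wrist','w4.png');f=grab('top','t4.png');g=grab('scene','s4.png')
import pickle;pickle.dump((f,g),open('f4.pkl','wb'))
cv2.imwrite('pics/t4c.png',cv2.resize(f['img'][125:280,220:375,::-1],None,fx=3.87,fy=3.87,interpolation=cv2.INTER_CUBIC))
cv2.imwrite('pics/s4c.png',cv2.resize(g['img'][100:270,180:340,::-1],None,fx=3.5,fy=3.5,interpolation=cv2.INTER_CUBIC))
C=np.array([590,-58.]);p=s['tcp_pos'][:2]-C;print(np.hypot(*p),np.degrees(np.arctan2(p[1],p[0])))
E
```

```text
7.7667 [683.62003259  43.077817    44.42497789] [-1.79990624e+02  6.62414669e-03  3.66354195e+01] [0.35263708 0.19558742 0.07530301] [-6.47656236e+00  3.42715001e+01  7.91639633e+01  2.52586042e-03
  6.65757804e+01  4.68870144e+01]
137.7731308762034 47.19360806494963
```

View pics/t4c.png

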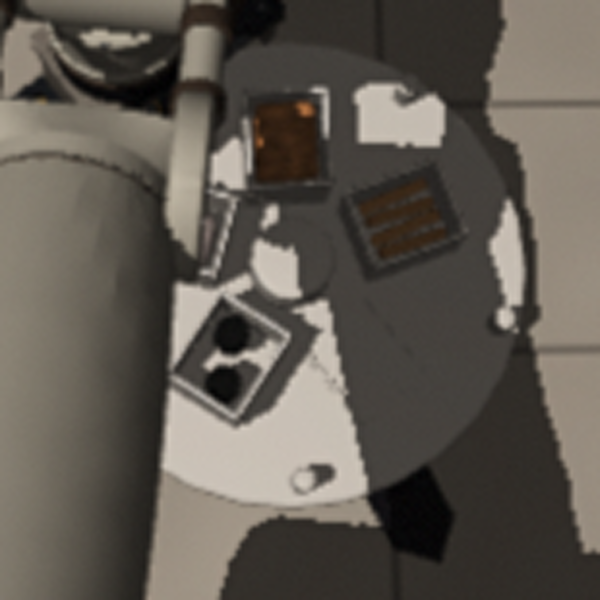

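View pics/s4c.png

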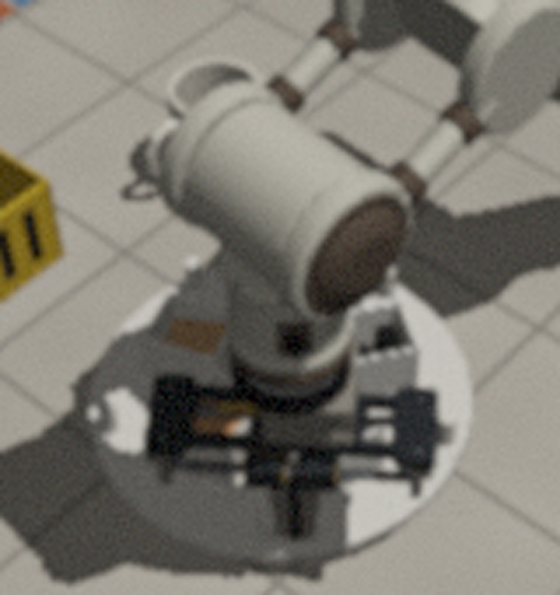

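View pics/w4.png

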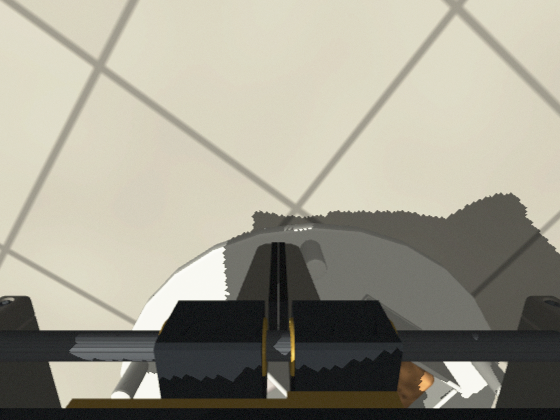

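```bash
python3 - <<'E'
from h import *
import pickle
f,g=pickle.load(open('f4.pkl','rb'))
C=np.array([590,-58.])
P=ray(f,np.array([(506,320),(302,478)])/3.87+[220,125]-.4,62)[:,:2]-C
print(np.hypot(*P.T),np.degrees(np.arctan2(P[:,1],P[:,0])))
print(np.degrees(np.arctan2(*P.mean(0)[::-1])))
E
```

```text
[134.89129334 133.44948162] [-106.40386723 -179.40445929]
-142.67636217335726
```

Request:
{"api": "arm_command", "payload": {"increments": [[[0.13, -0.12, 0], -0.75, 255], [[0.26, -0.25, 0], -1.5, 255], [[0.25, -0.26, 0], -1.5, 255], [[0.25, -0.26, 0], -1.5, 255], [[0.24, -0.27, 0], -1.5, 255], [[0.18, -0.2, 0], -1.1, 255], [[0.12, -0.14, 0], -0.75, 255], [[0.06, -0.07, 0], -0.4, 255], [[0, 0, 0], 0, 255], [[0, 0, 0], 0, 255], [[-0.5, 0.6, 0], 0, 255], [[-0.6, 0.8, 0], 0, 255], [[-0.2, 0.2, 1], 0, 255], [[0, 0, 3], 0, 255], [[0, 0, 3], 0, 255], [[0, 0, 3], 0, 255], [[0, 0, 3], 0, 255]]}}

```text
time: 9.33
tcp_pos: [685.2, 44.1, 177.0]
orientation: [180.0, -0.0, 27.7]
contact_force: [0.7, -0.3, -1.2]
opening: 0.007
```

Request:
{"api": "arm_command", "payload": {"increments": [[[-1, 1, 1], 3, 255], [[-1.6, 1.6, 1], 5, 255], [[-1.6, 1.6, 0], 5, 255], [[-1.6, 1.6, 0], 5, 255], [[-1.6, 1.6, 0], 5, 255], [[-1.6, 1.6, 0], 5, 255], [[-1.6, 1.6, 0], 5, 255], [[-1.6, 1.6, 0], 5, 255], [[-1.6, 1.6, 0], 5, 255], [[-1.6, 1.6, 0], 5, 255], [[-1.6, 1.6, 0], 5, 255], [[-1.6, 1.6, 0], 5, 255], [[-1.6, 1.6, 0], 5, 255], [[-1, 1, 0], 5, 255], [[0, 0, 0], 0, 255], [[0, 0, 0], 0, 255]]}}

```text
time: 10.67
tcp_pos: [473.4, 255.9, 195.4]
orientation: [179.9, 0.0, 95.6]
contact_force: [0.4, 0.2, 0.1]
opening: 0.006
```

```bash
cat > look.py <<'E'
from h import *
import sys,pickle
n=sys.argv[1]
s=read_state();print(s['time'],s['tcp_pos'],s['orientation'],s['contact_force'])
w=grab('wrist',f'w{n}.png');f=grab('top',f't{n}.png');g=grab('scene')
pickle.dump((w,f,g),open(f'f{n}.pkl','wb'))
cv2.imwrite(f'pics/t{n}c.png',cv2.resize(f['img'][125:280,220:375,::-1],None,fx=3.87,fy=3.87,interpolation=cv2.INTER_CUBIC))
cv2.imwrite(f'pics/s{n}c.png',cv2.resize(g['img'][100:270,180:340,::-1],None,fx=3.5,fy=3.5,interpolation=cv2.INTER_CUBIC))
E
python3 look.py 5
```

```text
10.6667 [473.35052051 255.86301376 195.36054519] [1.79915680e+02 7.48053397e-03 9.55864569e+01] [0.37963238 0.23357054 0.12526482]
```

View pics/t5c.png

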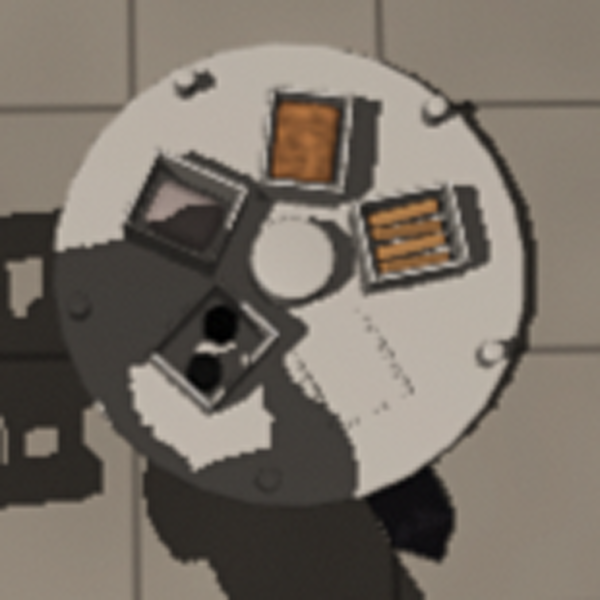

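View pics/w5.png

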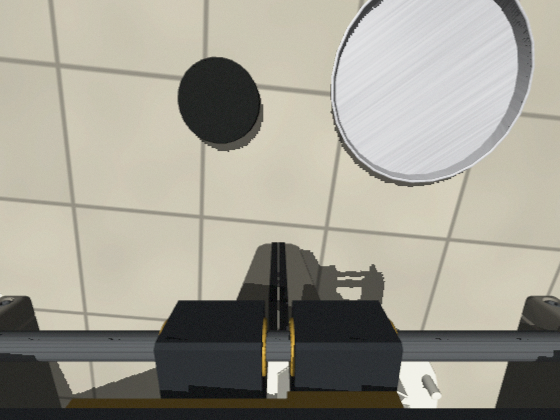

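View pics/s5c.png

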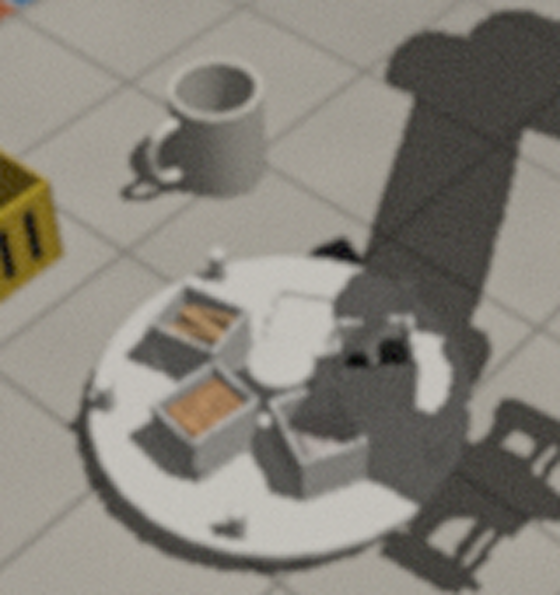

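Request:
{"api": "arm_command", "payload": {"increments": [[[0.34, -1, 0.2], 4, 255], [[0.34, -2.2, 0.2], 7, 255], [[0.34, -2.2, 0.2], 7, 255], [[0.34, -2.2, 0.2], 7, 255], [[0.34, -2.2, 0.2], 7, 255], [[0.34, -2.2, 0.2], 7, 255], [[0.34, -2.2, 0.2], 7, 255], [[0.34, -2.2, 0.2], 7, 255], [[0.34, -2.2, 0.2], 7, 255], [[0.34, -2.2, 0.2], 7, 255], [[0.34, -2.2, 0], 7, 255], [[0.34, -2.2, 0], 7, 255], [[0.34, -2.2, 0], 7, 255], [[0.34, -2.2, 0], 7, 255], [[0.34, -2.2, 0], 7, 255], [[0.34, -2.2, 0], 7, 255], [[0, -0.5, 0], 3, 255], [[0, 0, 0], 0, 255], [[0, 0, 0], 0, 255], [[0, 0, 0], 0, 255]]}}

```text
time: 12.48
tcp_pos: [527.9, -89.5, 214.5]
orientation: [180.0, 0.0, -152.5]
contact_force: [-0.3, -0.1, 0.4]
opening: 0.003
```

```bash
python3 look.py 6
python3 - <<'E'
from h import *
import pickle
from scipy.optimize import least_squares
T=pickle.load(open('f5.pkl','rb'))[1]
tp=np.array([(435,109),(490,353),(267,479),(78,306),(188,81)])/3.87+[220,125]-0.4
P=ray(T,tp,62)
def mod(p): 
    a=p[2]+np.arange(5)*-2*np.pi/5
    return np.c_[p[0]+135*np.cos(a),p[1]+135*np.sin(a)]
r=least_squares(lambda p:(mod(p)-P[:,:2]).ravel(),[586,-59,-.4]);print(r.x,'slot',np.degrees(r.x[2])-72-36,r.fun.round(1))
E
```

```text
12.4833 [527.94300627 -89.48485203 214.53106508] [ 1.79980062e+02  1.06341392e-03 -1.52508742e+02] [-0.30531788 -0.07393802  0.36242935]
[588.93525409 -56.17708885  -0.76063118] slot -151.58095652250563 [ 0.3 -1.1 -0.9 -1.2 -1.2 -0.2  0.3  0.8  1.4  1.7]
```

View pics/w6.png

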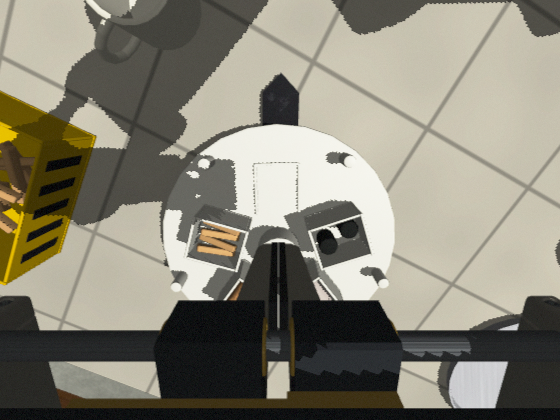

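```bash
python3 - <<'E'
from h import *
import pickle
f=pickle.load(open('f6.pkl','rb'))[0]
cv2.imwrite('pics/c6.png',cv2.resize(f['img'][65:225,180:380,::-1],None,fx=4,fy=3.999,interpolation=cv2.INTER_CUBIC)[:600])
E
```

```text
(no output)
```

View pics/c6.png

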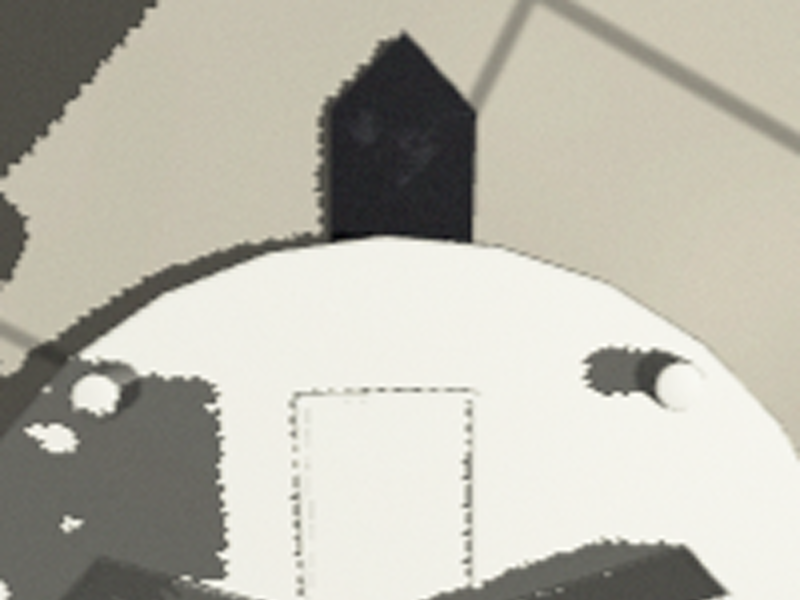

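```bash
cat > fit.py <<'E'
from h import *
from scipy.optimize import least_squares
def run(f,st,tip,sh,rim):
    # st: dict of k(offset deg from slot)->pixel ; sh: left/right shoulder pixels ; all z known
    ks=np.array(list(st));S=np.array(list(st.values()),float)
    S=ray(f,S,64)[:,:2];tipw=ray(f,[tip],8)[0,:2];shw=ray(f,sh,8)[:,:2];rw=ray(f,rim,34)[:,:2]
    def res(p):
        C=p[:2];a=np.radians(p[2]+ks);b=np.radians(p[3]);u=np.array([np.cos(b),np.sin(b)]);v=np.array([-u[1],u[0]])
        r=[(C+135*np.c_[np.cos(a),np.sin(a)]-S).ravel(),np.array([(tipw-C)@v]),[((shw-C)@v).sum()]]
        r.append((np.hypot(*(rw-C).T)-150))
        return np.concatenate(r)
    r=least_squares(res,[590,-58,-152,-154]);print(r.x.round(2),'need',(r.x[3]-r.x[2]).round(2));print(r.fun.round(1))
    C=r.x[:2];print('tip r',np.hypot(*(tipw-C)), 'sh sep',np.linalg.norm(shw[0]-shw[1]))
E
python3 - <<'E'
from fit import *
import pickle
f=pickle.load(open('f6.pkl','rb'))[0]
c=lambda x,y:((x+.5)/4+180-.5,(y+.5)/4+65-.5)
run(f,{36:c(679,385),-36:c(96,395)},c(404,33),[c(331,112),c(474,110)],[c(390,236),c(165,292),c(610,288),c(705,345)])
run(f,{-36:c(679,385),36:c(96,395)},c(404,33),[c(331,112),c(474,110)],[c(390,236),c(165,292),c(610,288),c(705,345)])
E
```

```text
[ 365.13 -171.24 -333.65 -332.92] need 0.73
[-28.3 -11.3 -33.2 -14.5   0.2  -0.1 -47.2 -12.8 -18.6   9.9]
tip r 46.09866893168869 sh sep 42.60371149140291
[ 590.57  -57.64 -151.61 -153.37] need -1.77
[ 0.7  0.6  0.8  0.  -0.1  0.  -0.3 -0.5 -0.9  0.1]
tip r 206.35582454243172 sh sep 42.60371149140291
```

Request:
{"api": "arm_command", "payload": {"increments": [[[-0.6, 0.15, 0], -3, 255], [[-1.4, 0.2, -1], -6, 255], [[-1.4, 0.2, -2], -6, 255], [[-1.4, 0.2, -2], -6, 255], [[-1.4, 0.2, -2], -6, 255], [[-1.0, 0.2, -1], -6, 255], [[-0.4, 0.2, 0], -4.5, 255], [[0, 0, 0], 0, 255], [[0, 0, 0], 0, 255], [[0, 0, 0], 0, 255], [[0, 0, 0], 0, 255]]}}

```text
time: 13.55
tcp_pos: [452.8, -76.3, 135.3]
orientation: [-180.0, 0.1, 170.2]
contact_force: [-0.3, 0.0, 0.1]
opening: 0.003
```

```bash
python3 look.py 7
```

```text
13.55 [452.79180848 -76.30188331 135.27673474] [-1.79976896e+02  8.11739525e-02  1.70207482e+02] [-0.27639211  0.04563506  0.05342107]
```

View pics/w7.png

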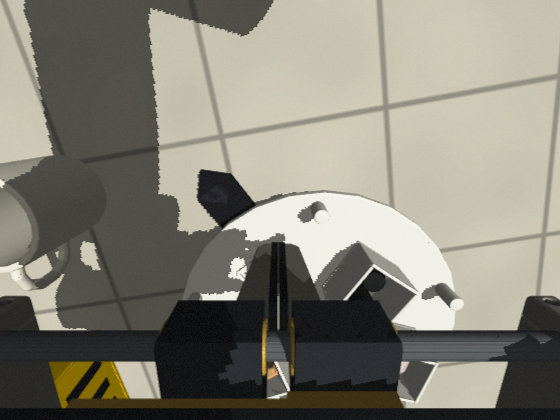

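Request:
{"api": "arm_command", "payload": {"increments": [[[0, 0, -1], 0, 255], [[0, 0, -2], 0, 255], [[0, 0, -2], 0, 255], [[0, 0, -2], 0, 255], [[0, 0, -1.5], 0, 255], [[0, 0, -0.5], 0, 255], [[0, 0, 0], 0, 255], [[0, 0, 0], 0, 255], [[0, 0.3, 0], 0, 255], [[0, 0.3, 0], 0, 255], [[0, 0.2, 0], 0, 255], [[0, 0.2, 0], 0, 255], [[0, 0.2, 0], 0, 255], [[0, 0.1, 0], 0, 255], [[0, 0.1, 0], 0, 255], [[0, 0.1, 0], 0, 255], [[0, 0, 0], 0, 255], [[0, 0, 0], 0, 255]]}}

```text
time: 15.2
tcp_pos: [452.0, -61.1, 44.6]
orientation: [-180.0, -0.0, 170.1]
contact_force: [0.8, -0.3, -0.1]
opening: 0.003
```

```bash
python3 look.py 8; python3 - <<'E'
from h import *
f=__import__('pickle').load(open('f8.pkl','rb'))[0]
cv2.imwrite('pics/w8c.png',cv2.resize(f['img'][140:300,180:380,::-1],None,fx=4,fy=3.7,interpolation=cv2.INTER_CUBIC))
E
```

```text
15.2 [451.98163744 -61.08442034  44.5977984 ] [-1.79996623e+02 -1.51075007e-03  1.70125561e+02] [ 0.76581057 -0.29646821 -0.09363976]
```

View pics/w8c.png

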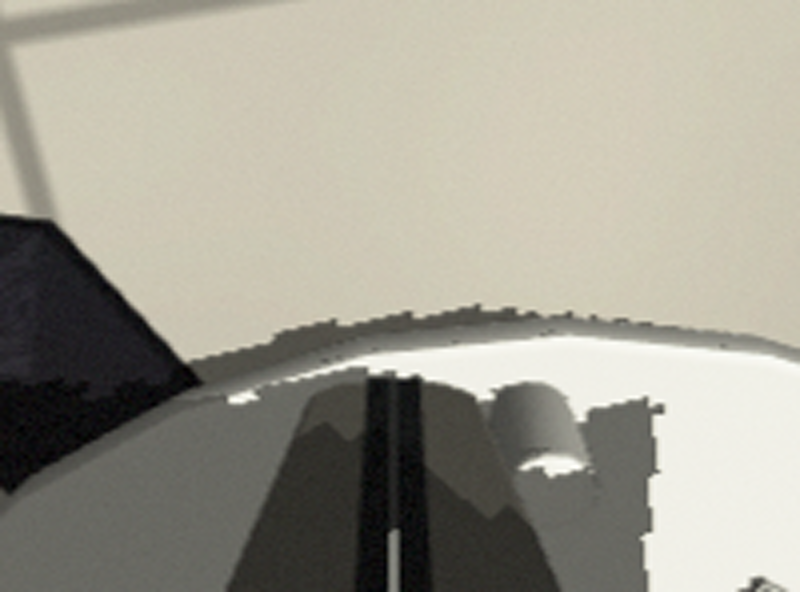

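View pics/t8c.png

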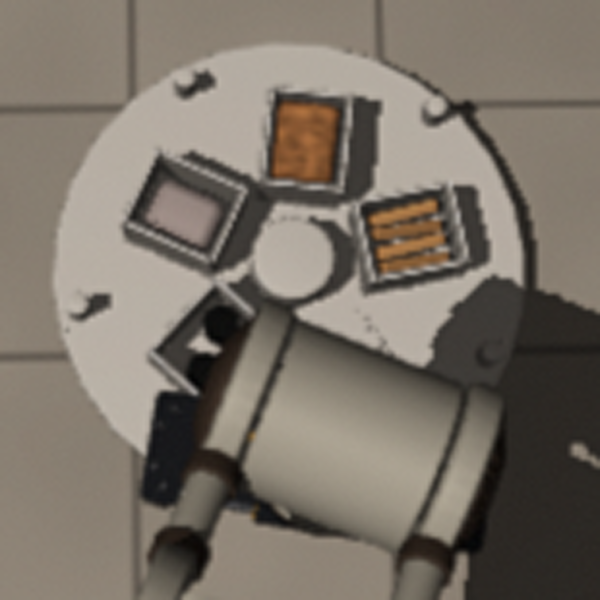

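Request:
{"api": "arm_command", "payload": {"increments": [[[0, 0.05, 0], 0, 255], [[0, 0.05, 0], 0, 255], [[0, 0.05, 0], 0, 255]]}}

```text
time: 15.6
tcp_pos: [452.0, -59.6, 44.6]
orientation: [180.0, -0.0, 170.1]
contact_force: [-0.4, -0.6, -0.3]
opening: 0.01
```

Request:
{"api": "arm_command", "payload": {"increments": [[[0, 0.05, 0], 0, 255], [[0, 0.05, 0], 0, 255], [[0, 0.05, 0], 0, 255]]}}

```text
time: 15.85
tcp_pos: [452.1, -58.3, 44.7]
orientation: [-180.0, 0.0, 170.1]
contact_force: [0.4, -1.2, -1.2]
opening: 0.004
```

```bash
python3 look.py 9
```

```text
15.85 [452.08042426 -58.27340052  44.65889544] [-1.79976832e+02  1.72873115e-02  1.70121816e+02] [ 0.42340897 -1.19114271 -1.17968967]
```

View pics/t9c.png

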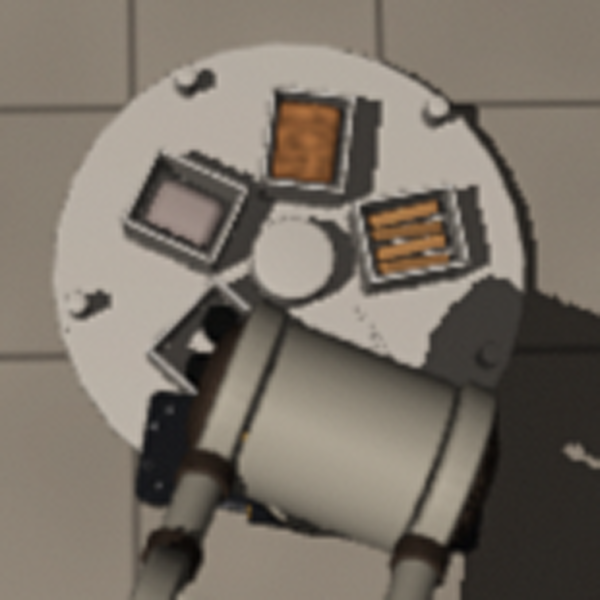

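```bash
cat > rot.py <<'E'
from h import *
import pickle,sys
def rot(a,b):
    o=(220,125)
    A,B=[cv2.cvtColor(x['img'],cv2.COLOR_RGB2GRAY)[125:280,220:375] for x in(a,b)]
    m=np.zeros(A.shape,np.uint8)
    m[16:72,28:128]=255   # upper deck (inc. studs, compartments)
    yy,xx=np.mgrid[:155,:155]; m[(xx-75)**2+(yy-66)**2>56**2]=0
    W=np.eye(2,3,dtype=np.float32)
    cc,W=cv2.findTransformECC(A,B,W,cv2.MOTION_EUCLIDEAN,(3,200,1e-7),m,3)
    return cc,np.degrees(np.arctan2(W[1,0],W[0,0]))
L=lambda n:pickle.load(open(f'f{n}.pkl','rb'))[1]
for x,y in [s.split(',') for s in sys.argv[1:]]: print(x,y,rot(L(x),L(y)))
E
python3 rot.py 8,9 7,8 7,9 6,8
```

```text
8 9 (0.9953592491712803, np.float32(0.56617904))
7 8 (0.9877487141296292, np.float32(-0.06185691))
7 9 (0.9829492193349164, np.float32(0.50274616))
6 8 (0.49012518356061013, np.float32(-12.445911))
```

Request:
{"api": "arm_command", "payload": {"increments": [[[0, 0.05, 0], 0, 255], [[0, 0.05, 0], 0, 255], [[0, 0.05, 0], 0, 255], [[0, 0.05, 0], 0, 255], [[0, 0.05, 0], 0, 255], [[0, 0.02, 0], 0, 255], [[0, 0, 0], 0, 255], [[0, 0, 0], 0, 255]]}}

```text
time: 16.67
tcp_pos: [452.1, -55.3, 44.7]
orientation: [180.0, 0.0, 170.1]
contact_force: [1.2, -0.8, 0.5]
opening: 0.005
```

```bash
python3 look.py 10; python3 rot.py 9,10 8,10 7,10
```

```text
16.6667 [452.06448735 -55.34602328  44.67763523] [1.79995163e+02 8.60700344e-03 1.70119921e+02] [ 1.19080908 -0.82821298  0.51020819]
9 10 (0.9935818959860093, np.float32(1.1719154))
8 10 (0.991829180047229, np.float32(1.6618327))
7 10 (0.9795630261833498, np.float32(1.6056826))
```

Request:
{"api": "arm_command", "payload": {"increments": [[[0, -0.4, 0], 0, 255], [[0, -0.8, 0], 0, 255], [[0, -0.8, 0], 0, 255], [[0, 0, 1], 0, 255], [[0, 0, 3], 0, 255], [[0, 0, 3], 0, 255], [[0, 0, 3], 0, 255], [[0, 0, 3], 0, 255], [[0.6, 0, 2], 3, 255], [[1.4, -0.2, 2], 6, 255], [[1.4, -0.2, 0], 6, 255], [[1.4, -0.2, 0], 6, 255], [[1.4, -0.2, 0], 6, 255], [[1.0, -0.2, 0], 6, 255], [[0.4, -0.2, 0], 4.5, 255], [[0, 0, 0], 0, 255], [[0, 0, 0], 0, 255], [[0, 0, 0], 0, 255], [[0, 0, 0], 0, 255]]}}

```text
time: 18.4
tcp_pos: [527.6, -87.3, 214.8]
orientation: [180.0, 0.0, -152.5]
contact_force: [-0.1, -0.0, 0.4]
opening: 0.005
```

```bash
python3 look.py 11; python3 - <<'E'
from h import *
f=__import__('pickle').load(open('f11.pkl','rb'))[0]
cv2.imwrite('pics/c11.png',cv2.resize(f['img'][65:215,180:380,::-1],None,fx=4,fy=4,interpolation=cv2.INTER_CUBIC))
E
```

```text
18.4 [527.60615972 -87.32203132 214.80855924] [ 1.79995142e+02  1.22909969e-03 -1.52469303e+02] [-0.0680611  -0.04269178  0.35766617]
```

View pics/c11.png

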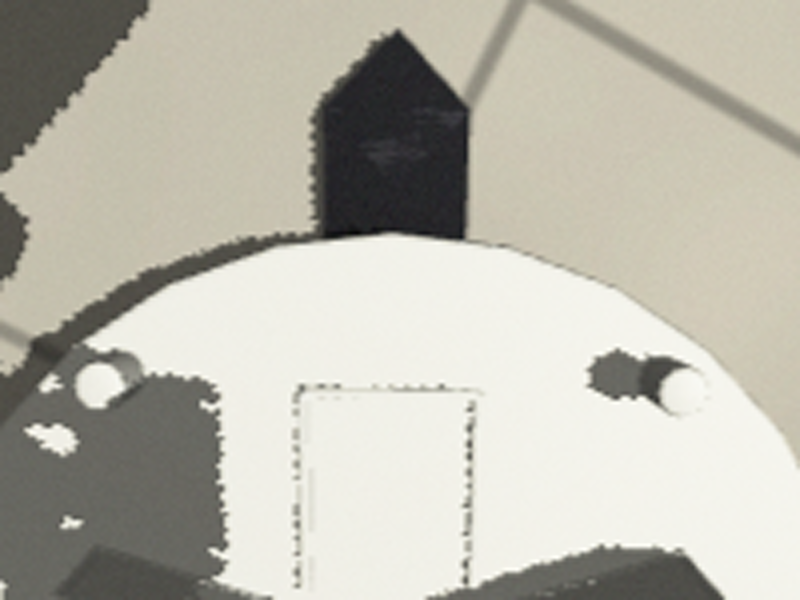

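```bash
python3 - <<'E'
from fit import *
import pickle
f=pickle.load(open('f11.pkl','rb'))[0]
c=lambda x,y:((x+.5)/4+180-.5,(y+.5)/4+65-.5)
run(f,{-36:c(683,391),36:c(100,386)},c(398,31),[c(323,110),c(467,108)],[c(393,234),c(170,289),c(615,288),c(712,352)])
R=ray(f,[c(298,388),c(477,392)],34)[:,:2]; m=R.mean(0)-[590.5,-57.7];print(np.hypot(*m),np.degrees(np.arctan2(m[1],m[0])))
E
```

```text
[ 590.29  -56.42 -152.79 -152.95] need -0.16
[ 0.2  0.6  0.9  0.4 -0.5  0.3 -0.2 -1.1 -0.3  0.1]
tip r 206.4995423981053 sh sep 42.91356481840864
104.96064659822177 -152.69643217119997
```

```bash
python3 -c "
from h import *
f=grab('top','t12.png')
print(workorder.hand_in(),read_state()['time'])"
```

```text
the job is handed in; nothing more can be done
the job is handed in; nothing more can be done
```

View pics/t12.png

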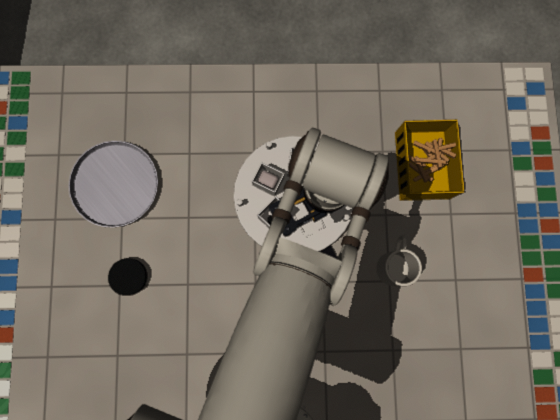

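The caddy's empty slot now lines up with the tongue, and the job is handed in at about 18.5 s. I pushed it round with shut fingertips, about 94° clockwise seen from above, at no more than about 24°/s. A first stroke on one stud was followed by a slow final nudge on a stud beside the slot. I then backed the fingers off and lifted clear.

- **Alignment:** the last wrist-camera measurement put the slot at -152.8° and the tongue at -153.0°, a gap of about 0.2° (roughly 0.4 mm at the rim). My reading of the tongue's direction varied by about 0.4° between pictures, so the true gap could be a few tenths of a degree more.
- **Force:** the readings I took while pushing stayed around 1 to 3 N.
- **Bystanders:** in the last top picture the tray, scrub pad, mug and basket stand where they did at the start.
- **Not checked:** I did not measure the caddy again after that, so its standing still through the final second is assumed. The fingers were about 180 mm above the deck by then.

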